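Refit the feed roller of a wire feeder

TASK

Refit the small wire feeder on the bench: thread the short plain spacer ring onto its upright spindle and lower it fully home on the plate, then thread the grooved feed roller down on top of it until it sits flat on the spacer. Lower both rings under control rather than letting them drop down the spindle, let go of them, and leave the tall sleeve, the nut and everything else on the bench where it is.

Things in the scene. Friction and masses are not known exactly. Their poses are not given: they have to be found in the camera images.
- feeder: fixed wire feeder: aluminium plate 230 x 100 x 12 mm with an upright steel spindle at one end and a low white drive housing (top 58 mm high, near face 125 mm from the spindle axis) at the other; a pinch roller (26 mm wide, top 39 mm high) at x 100, y -30 mm. Origin on the bench under the spindle axis; x along the plate to the housing (plate from x = -50 to 180 mm), z up
- seat (a point): foot of the spindle, on its axis at the plate's upper face (12 mm above the bench), z up. The spindle is 21 mm in diameter up to 52 mm above this point, then tapers to 10 mm at its tip, 64 mm above this point
- spacer: short plain spacer, a smooth steel ring, 44 mm outside diameter, 24 mm bore, 18 mm high, 0.12 kg, lying flat on the bench. Origin at its centre, z along its axis; symmetrical, so either face may be down.
- roller: feed roller, a steel ring, 56 mm outside diameter, 24 mm bore, 20 mm high, 0.2 kg, with a V groove round its rim, lying flat on the bench. Origin at its centre, z along its axis; symmetrical, so either face may be down.
- sleeve: tall plain sleeve, a smooth steel ring, 44 mm outside diameter, 24 mm bore, 40 mm high, standing on the bench; not wanted. Origin at its centre, z along its axis; symmetrical, so either face may be down.
- nut: small dark steel ring nut, 32 mm diameter, 12 mm high, on the bench in front of the feeder; not wanted. Origin at the centre of its underside
- wrench: steel wrench 160 mm long lying at the right rear of the bench; bystander. Origin at its middle, x along it
- screwdriver: screwdriver 190 mm long with a black handle, lying at the near left; bystander. Origin at its middle, x along it
- oiler: white plastic bottle with black cap, 44 mm diameter, 110 mm high, standing on the left; bystander. Origin at the centre of its underside
- gauge: steel calliper-like gauge 130 mm long, 12 mm thick, lying at the near right; bystander. Origin on its underside in the middle of its beam, y along the beam
- reel: flat reel of terminals with cardboard flanges, 150 mm diameter, 31 mm high, lying at the left rear; bystander. Origin at the centre of its underside
Not all that is in view belongs to the job. What is meant by the feeder is not blue, and is the larger of those in its own colour. Leave any yellow look-alike of the spacer alone.

How it is judged:
By the outcome, as a careful person would: the job done as asked, in the order asked, and still so for the second after the job is handed in, with the robot touching nothing.
It also fails if it takes over 58 s, if anything falls off the work surface, if the arm or the gripper's body presses on something with over 40 N, if the wrist force passes 120 N, or if a joint passes its speed limit or range.

ROBOT

A 6-joint arm with a two-finger parallel gripper is mounted at the origin on the work surface. World frame = base frame: x ahead of the robot, y to its left, z up, the work surface at z = 0. Lengths are in m, angles in rad, forces in N, time in s.
With the tool pointing down it reaches from about 0.25 to 0.8 m from the base axis. Payload 8.5 kg.
Tool frame: the origin (TCP) lies midway between the tips of the shut fingers; the grasp point (between the pads) lies 19 mm behind it (grip_depth is the distance from the TCP to the grasp point, in m); z points along the fingers, y is the line along which they close (so a half turn about z gives the same grasp; the last joint's range is limited). The gripper opens to 85 mm and grips with 20 to 120 N. Pads are 22 mm wide; open, the fingers measure 114 mm over their backs; the gripper's body (76 mm by 85 mm) begins 54 mm behind the grasp point. The pads swing forward as they close: fully open they stand 13 mm farther back than shut.
Start: joints at [-1.123, 0.238, -0.013, 1.319, 0, 1.571], TCP at [0.227, -0.473, 0.2] pointing down, gripper open.
Joint ranges: [-2.66, 2.66], [-1.03, 1.9], [-1.14, 1.46], [-1.82, 2.27], [-1.45, 1.34], [-3.14, 3.14]. Speed limits (rad/s): [2.22, 2.22, 2.79, 3.14, 3.14, 3.14].

INTERFACE

Orientations are given as a unit quaternion [x, y, z, w].
In Python, from workcell import * gives the robot as it stands. Calls block until the motion is done:
- movep(position, orientation): joint-space move of the TCP to a pose.
- move_linear(position, v=0.15, ori=None): straight line of the TCP; ori=None keeps the orientation; v is the mean speed in m/s.
- move_joints(angles): joint-space move.
- set_gripper(opening, grip_force=None): finger opening in m; grip_force is the grip in N (None keeps the last); returns when the fingers have stopped.
- wait(seconds).
- solve_ik(position, orientation): joint angles nearest the present ones, or None.
- snapshot(name): name is "scene" or "side" or "wrist"; returns a dict with "frame" (480x640x3 uint8, red, green, blue), "mtx" (3x3 intrinsics, pixels), "R" (3x3) and "t" (3): a world point X has camera coordinates R X + t. Camera axes: x right, y down, z forward; pixel columns grow to the right and rows downward; lengths in m; the calibration is good to about 2 mm. The wrist camera is an equidistant fisheye: a pixel r from the principal point sees the ray r / f radians off the axis. A picture is of the moment at which its call begins. There is no depth.
A pose or a line that the arm cannot do raises Unreachable and nothing moves.
- close_job(): hands the job in; it is judged then, once.
Readings, each from a call of its own:
- read_t(): time.
- read_joint_positions(): joint angles.
- read_qvel(): joint speeds.
- read_joint_torque(): joint torques, N m.
- read_tool_pos(): TCP position.
- read_orientation(): TCP orientation.
- read_wrist_force(): force on the tool from outside, world axes, zero at the start.
- read_ft_torque(): the same for the moment, N m.
- read_gripper_width(): finger opening in m.
- read_grip_force(): force on a finger pad.
Only numpy, scipy, OpenCV 4.12 (cv2) and the standard library are available. Lean on these libraries where they do the work, as an engineer would, in place of code of your own. Each camera call takes 0.05 s, during which the arm holds its last target. There are 200 camera calls.

## Working session

There is one attempt and no reset: what is moved stays moved. The work goes in short steps, each a Python script; the robot and the scene stay as the last script left them, time stands still between calls to the robot, and variables do not carry over. Pictures are saved under pics/ and viewed, at most 10 in all, crops included, and the job is handed in when it is done.

```bash
mkdir -p pics; ls; python3 - <<'E'
from workcell import *
import cv2,numpy as np
for n in ("scene","side"):
    s=snapshot(n); cv2.imwrite(f"pics/{n}0.png",s["frame"][:,:,::-1]); np.savez(f"{n}0.npz",**s)
    print(n,s["mtx"].tolist(),np.round(-s["R"].T@s["t"],3))
print(read_orientation(),read_t())
E
```

```text
pics
scene [[607.3339780338301, 0.0, 311.7052617465059], [0.0, 607.3339780338301, 245.3853819889847], [0.0, 0.0, 1.0]] [ 1.226 -0.077  1.186]
side [[603.1654291279818, 0.0, 313.18046620544135], [0.0, 603.1654291279818, 243.45269376735484], [0.0, 0.0, 1.0]] [ 0.349 -1.04   1.365]
[ 9.75038262e-01  2.22035978e-01 -1.29091066e-04 -6.28440597e-04] 0.1
```

View pics/scene0.png

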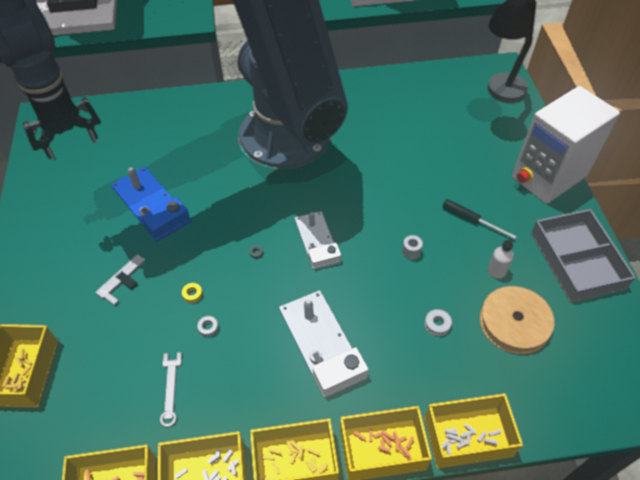

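View pics/side0.png

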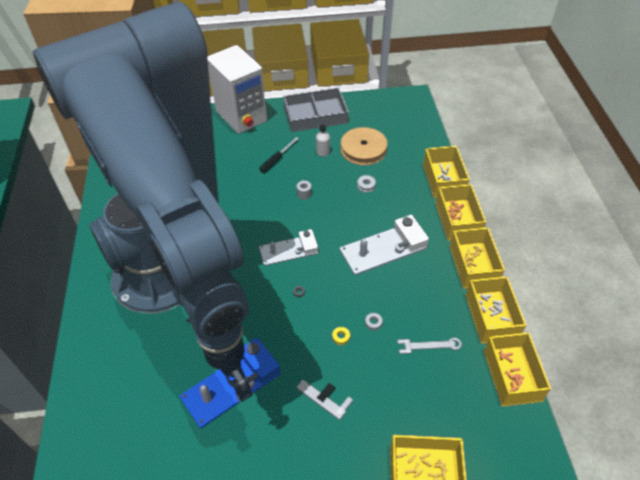

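Scene picture: there are three feeders. The blue one is at (150,200), a small aluminium one at (318,240) and a large aluminium one at (322,340). The feeder meant is the large aluminium one, being non-blue and the larger of its colour. Ring candidates are grey at (207,326), yellow at (192,292), tall at (413,247) and grooved at (438,322). The spacer is the grey one and the roller the grooved one. In the side picture the feeder is at (383,243), the spacer at (374,320) and the roller at (366,184). I'll measure these and make one crop to confirm.

```bash
cat > h.py <<'E'
import numpy as np,cv2
def ray(s,px):
    d=np.linalg.inv(s["mtx"])@[px[0],px[1],1]; return -s["R"].T@s["t"], s["R"].T@d
def plane(s,px,z):
    c,d=ray(s,px); return c+d*(z-c[2])/d[2]
def proj(s,X):
    p=s["mtx"]@(s["R"]@np.asarray(X)+s["t"]); return p[:2]/p[2]
def tri(s1,p1,s2,p2):
    (a,u),(b,v)=ray(s1,p1),ray(s2,p2); k=np.linalg.lstsq(np.c_[u,-v],b-a,rcond=None)[0]
    P,Q=a+k[0]*u,b+k[1]*v; return (P+Q)/2,np.linalg.norm(P-Q)
def comp(s,px,lo=None,win=30,lab=False):
    """filled non-green, centroid & box of component at px"""
    f=s["frame"]; hsv=cv2.cvtColor(f,cv2.COLOR_RGB2HSV)
    m=((hsv[...,1]<70)&(hsv[...,2]>70)).astype(np.uint8)
    cs,_=cv2.findContours(m,cv2.RETR_EXTERNAL,cv2.CHAIN_APPROX_NONE)
    c=min(cs,key=lambda c:abs(cv2.pointPolygonTest(c,tuple(map(float,px)),True)) if cv2.pointPolygonTest(c,tuple(map(float,px)),True)<0 else 0)
    M=cv2.moments(c); return np.array([M["m10"],M["m01"]])/M["m00"],cv2.boundingRect(c),c
E
python3 - <<'E'
from h import *
S={n:dict(np.load(f"{n}0.npz")) for n in("scene","side")}
for nm,a,b,z in(("spacer",(207,326),(374,320),.009),("roller",(438,322),(366,184),.010),("sleeve",(413,247),(304,189),.02)):
    ca,ba,_=comp(S["scene"],a); cb,bb,_=comp(S["side"],b)
    print(nm,ca.round(1),ba,cb.round(1),bb,plane(S["scene"],ca,z).round(4),plane(S["side"],cb,z).round(4),tri(S["scene"],ca,S["side"],cb))
y=plane(S["scene"],(192,292),.009),plane(S["side"],(341,335),.009);print("yellow",y)
# rough plate corners + spindle
for n,ps in(("scene",[(281,305),(318,291),(309,299),(309,318)]),("side",[(364,238),(364,252)])):
    for p in ps: print(n,p,plane(S[n],p,.012).round(3),plane(S[n],p,.076).round(3))
f=S["scene"]["frame"][:,:,::-1]; g=S["side"]["frame"][:,:,::-1]
r=lambda i,x,y,w,h,W,H:cv2.resize(i[y:y+h,x:x+w],(W,H),interpolation=cv2.INTER_CUBIC)
cv2.imwrite("pics/crop1.png",np.vstack([np.hstack([r(f,270,280,100,75,400,300),r(f,170,270,100,75,400,300)]),np.hstack([r(g,335,205,100,75,400,300),r(f,400,290,80,60,400,300)])]))
E
```

```text
spacer [207.4 325.7] (197, 316, 22, 21) [373.4 320.8] (365, 313, 18, 17) [ 0.5724 -0.2334  0.009 ] [ 0.5749 -0.2307  0.009 ] (array([ 0.57436016, -0.23292054,  0.01257421]), np.float64(0.00014031196821769304))
roller [437.8 322.1] (424, 309, 28, 27) [365.9 183.1] (357, 175, 19, 18) [0.6377 0.2638 0.01  ] [0.6386 0.2657 0.01  ] (array([0.6383708 , 0.26356341, 0.01183216]), np.float64(0.0006389587525683832))
sleeve [412.  246.5] (403, 235, 20, 25) [303.6 189. ] (296, 180, 15, 19) [0.4395 0.2527 0.02  ] [0.442  0.2558 0.02  ] (array([0.44187927, 0.25179311, 0.02382501]), np.float64(0.0004917985958432523))
yellow (array([ 0.48126036, -0.26473302,  0.009     ]), array([ 0.48496902, -0.26228723,  0.009     ]))
scene (281, 305) [ 0.546 -0.069  0.012] [ 0.583 -0.069  0.076]
scene (318, 291) [0.523 0.018 0.012] [0.561 0.012 0.076]
scene (309, 299) [ 0.54  -0.005  0.012] [ 0.578 -0.009  0.076]
scene (309, 318) [ 0.588 -0.012  0.012] [ 0.623 -0.015  0.076]
side (364, 238) [0.596 0.046 0.012] [ 0.584 -0.006  0.076]
side (364, 252) [ 0.587 -0.005  0.012] [ 0.576 -0.054  0.076]
```

View pics/crop1.png

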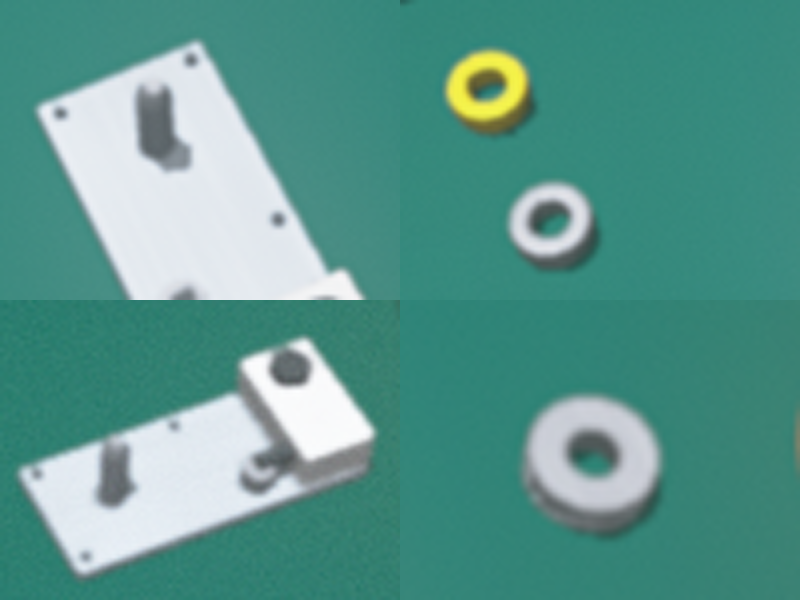

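The crop confirms the choices. The large aluminium feeder carries the spindle, with its tip at scene (308.5,301) and side (364,240). The plain grey ring is the spacer, with the yellow look-alike about 97 mm away. The V-grooved ring is the roller. Next I'll measure the spindle column and hover over the spacer.

```bash
cat >> h.py <<'E'
from scipy.optimize import least_squares
def col(s,xc,rows,w=9):
    """mid column of the dark post per row"""
    g=cv2.cvtColor(s["frame"],cv2.COLOR_RGB2GRAY).astype(float); o=[]
    for r in rows:
        x=np.arange(int(xc)-w,int(xc)+w+1); v=g[r,x]; d=np.clip(np.median(np.r_[v[:3],v[-3:]])-v-25,0,None)
        idx=np.flatnonzero(d>25)
        o.append((r,idx.size and x[idx[0]]/2+x[idx[-1]]/2,idx.size))
    return o
from scipy.spatial.transform import Rotation as Rn
def down(yaw):
    """tool pointing down, closing line (tool y) at world angle yaw"""
    y=np.array([np.cos(yaw),np.sin(yaw),0]); z=np.array([0,0,-1.]); return Rn.from_matrix(np.c_[np.cross(y,z),y,z]).as_quat()
E
python3 - <<'E'
from h import *
S={n:dict(np.load(f"{n}0.npz")) for n in("scene","side")}
print(col(S["scene"],309,range(299,322))); print(col(S["side"],364,range(236,258)))
# plate outline, long direction
for n,p in(("scene",(322,340)),("side",(383,243))):
    _,b,c=comp(S[n],p); print(n,b,cv2.approxPolyDP(c,3,True)[:,0].tolist())
from workcell import *
import itertools
p=[.574,-.232,.2]
for yaw in (-2.4,-1.9,-1.2,-.4,.4,1.2,1.9,2.4): print(yaw,solve_ik(p,down(yaw)))
E
```

```text
[(299, 0, 0), (300, 0, 0), (301, np.float64(311.0), 1), (302, np.float64(308.0), 6), (303, np.float64(308.0), 9), (304, np.float64(308.0), 9), (305, np.float64(308.0), 9), (306, np.float64(308.0), 9), (307, np.float64(308.0), 9), (308, np.float64(308.0), 9), (309, np.float64(308.5), 10), (310, np.float64(308.5), 10), (311, np.float64(308.5), 10), (312, np.float64(308.5), 10), (313, np.float64(308.5), 10), (314, np.float64(309.0), 11), (315, np.float64(309.5), 12), (316, np.float64(310.5), 12), (317, np.float64(311.0), 13), (318, np.float64(311.0), 13), (319, np.float64(312.0), 11), (320, np.float64(313.0), 9), (321, np.float64(313.0), 7)]
[(236, 0, 0), (237, np.float64(359.0), 9), (238, np.float64(358.0), 7), (239, np.float64(356.5), 4), (240, np.float64(355.5), 2), (241, np.float64(358.5), 3), (242, np.float64(363.5), 6), (243, np.float64(363.5), 8), (244, np.float64(363.5), 8), (245, np.float64(363.0), 7), (246, np.float64(363.0), 7), (247, np.float64(363.0), 7), (248, np.float64(363.5), 8), (249, np.float64(363.5), 8), (250, np.float64(363.5), 8), (251, np.float64(363.5), 10), (25
[... 291 characters left out ...]
 [396, 219], [393, 228], [340, 247], [355, 274], [426, 248], [428, 237]]
-2.4 [-0.38410564  0.40322664  0.22840443  1.39597411  0.         -2.69649462]
-1.9 [-0.38410564  0.40322664  0.22840443  1.39597411  0.          3.08669069]
-1.2 [-0.38410564  0.40322664  0.22840443  1.39597411  0.          2.38669069]
-0.4 [-0.38410564  0.40322664  0.22840443  1.39597411  0.          1.58669069]
0.4 [-0.38410564  0.40322664  0.22840443  1.39597411  0.          0.78669069]
1.2 [-0.38410564  0.40322664  0.22840443  1.39597411  0.         -0.01330931]
1.9 [-0.38410564  0.40322664  0.22840443  1.39597411  0.         -0.71330931]
2.4 [-0.38410564  0.40322664  0.22840443  1.39597411  0.         -1.21330931]
```

```bash
python3 - <<'E'
from h import *
from workcell import *
S={n:dict(np.load(f"{n}0.npz")) for n in("scene","side")}
P,e=tri(S["scene"],(308.4,307),S["side"],(363.4,246));print("spindle",P,e)
a,b=plane(S["scene"],(279,309),0),plane(S["scene"],(322,395),0); d=b-a; print("edge",a,b,np.hypot(*d[:2]),np.arctan2(d[1],d[0]))
a,b=plane(S["side"],(355,274),0),plane(S["side"],(426,248),0); d=b-a; print("edge",a,b,np.hypot(*d[:2]),np.arctan2(d[1],d[0]))
movep([.574,-.232,.15],down(.4)); 
s=snapshot("wrist"); np.savez("w1.npz",**s); cv2.imwrite("pics/w1.png",s["frame"][:,:,::-1]); print(s["mtx"],-s["R"].T@s["t"],s["R"],read_t(),read_tool_pos())
E
```

```text
spindle [ 0.58226466 -0.01207311  0.04976952] 0.0013073125614186767
edge [ 0.54885903 -0.07440446  0.        ] [ 0.76113034 -0.00913517  0.        ] 0.2220792337912545 0.2983054349151779
edge [ 0.55195511 -0.06939835  0.        ] [ 0.76854781 -0.00368896  0.        ] 0.22634072318996748 0.29455269383838156
[[371.64829954   0.         314.87053472]
 [  0.         371.64829954 233.77010732]
 [  0.           0.           1.        ]] [ 0.54464409 -0.16588502  0.32474426] [[ 9.21770448e-01  3.87735778e-01 -4.55062793e-04]
 [ 3.71740542e-01 -8.83409880e-01  2.85299761e-01]
 [ 1.10218918e-01 -2.63150054e-01 -9.58438229e-01]] 1.7167 [ 0.57342784 -0.23312395  0.15029287]
```

View pics/w1.png

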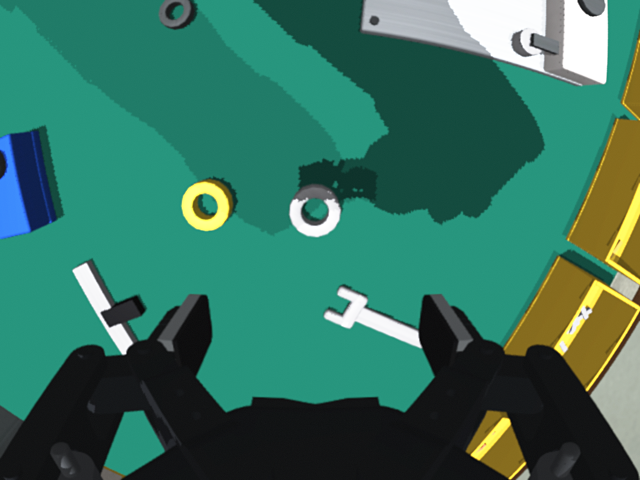

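Wrist picture: the spacer is at (315,210), the yellow ring at (207,205), and the feeder plate is at the top right. I'll cross-check the spacer with the wrist ray. Then I'll squeeze it in two perpendicular directions to centre it in the tool, and lift it.

```bash
cat >> h.py <<'E'
def fish(s,px,z):
    u=(np.array(px)-s["mtx"][:2,2])/s["mtx"][0,0]; r=np.linalg.norm(u); d=np.r_[np.sin(r)*u/r,np.cos(r)]
    c=-s["R"].T@s["t"]; d=s["R"].T@d; return c+d*(z-c[2])/d[2]
E
python3 - <<'E'
from h import *
from workcell import *
s=dict(np.load("w1.npz"))
hsv=cv2.cvtColor(s["frame"],cv2.COLOR_RGB2HSV); m=((hsv[...,1]<60)).astype(np.uint8)
m[:170]=0;m[250:]=0;m[:,:270]=0;m[:,360:]=0
ys,xs=np.nonzero(m); c=cv2.minEnclosingCircle(np.c_[xs,ys].astype(np.float32)); W=fish(s,c[0],.009); print(c,W)
if np.hypot(W[0]-.5735,W[1]+.2325)>.008: raise SystemExit("disagree")
x,y=.25*W[:2]+.75*np.array([.5737,-.2322]); th=.297
movep([x,y,.06],down(th)); set_gripper(.066,25)
move_linear([x,y,.003],.08); print(read_wrist_force(),read_t())
set_gripper(.03,25); print("w1",read_gripper_width(),read_grip_force(),read_tool_pos(),read_wrist_force())
set_gripper(.066); move_linear([x,y,.035],.12); movep([x,y,.035],down(th+np.pi/2)); move_linear([x,y,.003],.08)
set_gripper(.03,25); print("w2",read_gripper_width(),read_grip_force(),read_tool_pos(),read_wrist_force(),read_t())
move_linear([x,y,.14],.15); print(read_gripper_width(),read_wrist_force(),read_t())
s=snapshot("wrist"); np.savez("w2.npz",**s); cv2.imwrite("pics/w2.png",s["frame"][:,:,::-1])
E
```

```text
((314.5, 210.0), 26.234619140625) [ 0.57228077 -0.23278911  0.009     ]
[-0.24694566  0.38679287 -0.42054611] 3.3667
w1 0.030440849123476617 0.0 [ 0.57343091 -0.2323744   0.00318413] [ 0.43524779 -0.19041444 -0.32182526]
w2 0.03008205412308661 0.0 [ 0.57343323 -0.23239691  0.00322256] [-0.02792143  0.40194863 -0.40682801] 7.0417
0.030120263502942793 [-0.89347988 -0.15223771 -0.04976523] 8.1083
```

View pics/w2.png

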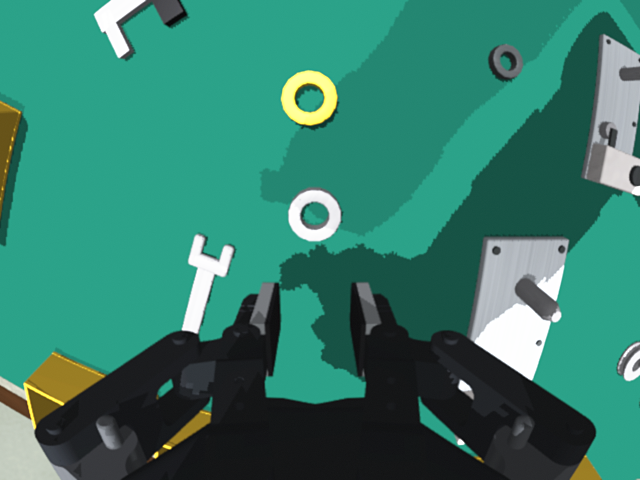

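Wrist picture: the gripper is empty and the spacer still lies on the bench at (315,213). Nothing touched it. I'll check where the spacer and TCP fall in each view.

```bash
python3 - <<'E'
from h import *
from workcell import *
s=dict(np.load("w2.npz")); 
print("ring",fish(s,(315,214),.009),"cam",-s["R"].T@s["t"],"axis",s["R"][2])
for X in ([.5734,-.2324,.009],[.5734,-.2324,.14]):
    c=s["R"]@np.array(X)+s["t"]; th=np.arctan2(np.hypot(c[0],c[1]),c[2]); print(X,s["mtx"][:2,2]+s["mtx"][0,0]*th*c[:2]/np.hypot(c[0],c[1]))
print(read_tool_pos(),read_orientation(),down(.297+np.pi/2),read_joint_positions())
for n in("scene","side"):
    q=snapshot(n); np.savez(n+"1.npz",**q); 
q=dict(np.load("scene1.npz"));f=q["frame"][:,:,::-1]; k=dict(np.load("side1.npz"))["frame"][:,:,::-1]
cv2.imwrite("pics/c2.png",np.hstack([cv2.resize(f[180:380,120:320],(400,400)),cv2.resize(k[230:430,270:470],(400,400))]))
E
```

```text
ring [ 0.57246811 -0.2316244   0.009     ] cam [ 0.50284482 -0.25365581  0.31369573] axis [ 0.27144244  0.08500211 -0.95869372]
[0.5734, -0.2324, 0.009] [313.79667959 214.76602042]
[0.5734, -0.2324, 0.14] [313.56612856 275.69268999]
[ 0.57274538 -0.23211063  0.13890299] [-1.47961398e-01  9.88992730e-01  4.62533517e-04 -7.69077106e-04] [-0.14795481  0.98899412  0.          0.        ] [-3.85040149e-01  4.22852083e-01  1.02899764e-01  1.25263885e+00
  1.42001532e-05 -6.82053608e-01]
```

View pics/c2.png

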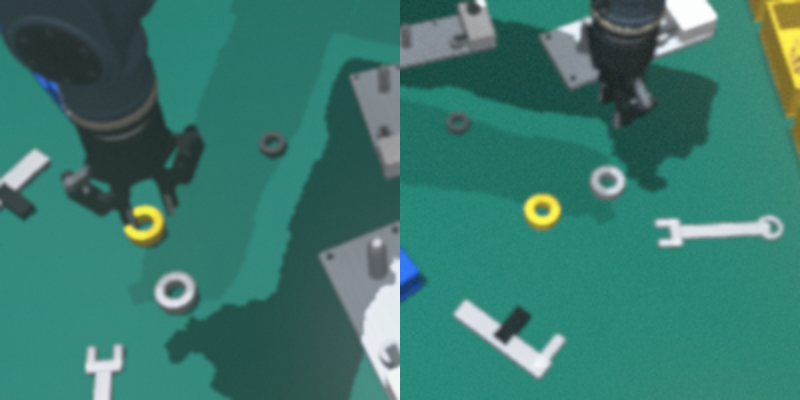

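In both views the spacer at (315,213) lies exactly under the TCP, so the pads closed above it. The fingertips therefore stand well back from the TCP at that opening. I'll find the bench by guarded contact with the fingers opened just wider than the ring.

```bash
python3 - <<'E'
from h import *
from workcell import *
x,y=.5728,-.2322; q=down(.297+np.pi/2)
set_gripper(.056,25); movep([x,y,.04],q); move_linear([x,y,.006],.1); f0=np.array(read_wrist_force()); print(f0,read_gripper_width())
z=.006
while z>-.016:
    z-=.0015; move_linear([x,y,z],.03); f=np.array(read_wrist_force())-f0; print(round(z,4),f.round(2),round(read_tool_pos()[2],4))
    if f[2]>3: break
print(read_t())
s=snapshot("wrist"); np.savez("w3.npz",**s); cv2.imwrite("pics/w3.png",s["frame"][:,:,::-1])
E
```

```text
[ 0.2090378  -0.10690788 -0.19018646] 0.05616396342100729
0.0045 [-0.8   0.6  -0.34] 0.0051
0.003 [-0.22 -0.09  0.77] 0.003
0.0015 [0.36 0.33 0.19] 0.0013
0.0 [ 0.52  0.78 -0.  ] -0.0001
-0.0015 [ 0.01  0.49 -0.13] -0.0016
-0.003 [-0.18  0.39 -0.01] -0.0031
-0.0045 [0.81 0.65 0.75] -0.0046
-0.006 [-0.22 -0.6   0.47] -0.0061
-0.0075 [-0.09  0.56  0.56] -0.0076
-0.009 [-0.77 -0.47  0.29] -0.0091
-0.0105 [ 0.01 -0.85  0.01] -0.0106
-0.012 [-0.4  -0.28  1.24] -0.0121
-0.0135 [ 0.51  0.21 -0.15] -0.0136
-0.015 [-0.01  0.13  0.64] -0.0151
-0.0165 [-0.87  0.12  1.15] -0.0166
13.35
```

View pics/w3.png

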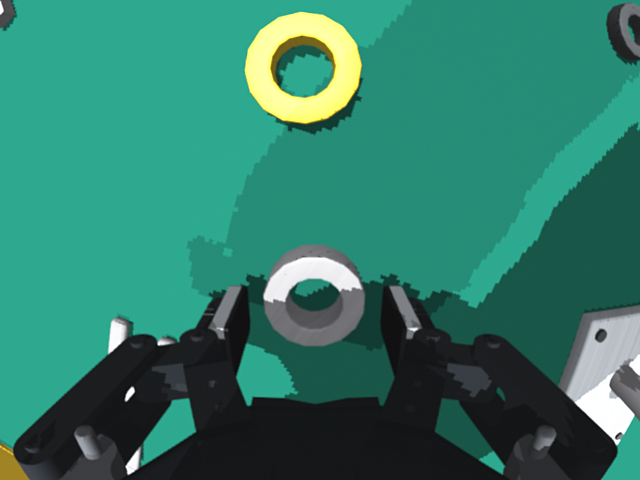

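Wrist picture: the pad tips span (243,287) to (387,287) for a 56 mm gap, so their depth is about 0.145 m, where the TCP would be at 0.187 m. The pad width of 22 mm agrees with 0.145. So the real tips sit about 40 mm behind the reported TCP, which also explains finding no contact at z = -0.0165. I'll carry on the guarded descent to the bench.

```bash
python3 - <<'E'
from h import *
from workcell import *
x,y=.5728,-.2322
f0=np.array(read_wrist_force()); z=-.026; move_linear([x,y,z],.05); print((np.array(read_wrist_force())-f0).round(2))
while z>-.050:
    z-=.0015; move_linear([x,y,z],.03); f=np.array(read_wrist_force())-f0
    if f[2]>3 or np.hypot(*f[:2])>4: break
print(round(z,4),f.round(2),np.round(read_tool_pos(),4),read_t())
E
```

```text
[-0.34 -0.07  1.1 ]
-0.0365 [-2.66  1.1   6.9 ] [ 0.573  -0.2323 -0.0358] 15.4917
```

Bench contact came at reported z = -0.036, which sets the tip offset. Next I'll squeeze in both directions, lift, and pause short of the spindle for a wrist look.

```bash
python3 - <<'E'
from h import *
from workcell import *
x,y=.5728,-.2322; th=.297; z=-.031
move_linear([x,y,z],.05); set_gripper(.03,25); w=read_gripper_width(); print("w1",w,read_grip_force())
if not .041<w<.047: raise SystemExit("no grip")
set_gripper(.058); move_linear([x,y,-.004],.12); movep([x,y,-.004],down(th)); move_linear([x,y,z],.08)
f0=np.array(read_wrist_force()); set_gripper(.03,30); w=read_gripper_width(); print("w2",w,read_grip_force(),(np.array(read_wrist_force())-f0).round(1),read_t())
if not .041<w<.047: raise SystemExit("no grip")
move_linear([x,y,.09],.2); print(read_gripper_width(),read_grip_force(),read_wrist_force())
P=np.array([.5823,-.0121])-.085*np.array([-np.sin(th),np.cos(th)])
movep([*P,.09],down(th)); wait(.1); print(read_t(),read_tool_pos(),read_gripper_width())
s=snapshot("wrist"); np.savez("w4.npz",**s); cv2.imwrite("pics/w4.png",s["frame"][:,:,::-1])
for Z in(.012,.076):
    c=s["R"]@np.array([.5823,-.0121,Z])+s["t"]; r=np.hypot(c[0],c[1]); print(Z,s["mtx"][:2,2]+s["mtx"][0,0]*np.arctan2(r,c[2])*c[:2]/r)
E
```

```text
w1 0.04230099767605197 25.398405427113175
w2 0.04292848465898682 30.731111112982035 [-1.4  0.2  3.7] 18.8667
0.043000653973190354 30.732077029533684 [-0.69839105  0.04167749 -1.4372383 ]
20.35 [ 0.60665465 -0.09394508  0.08914825] 0.04322302008729305
0.012 [317.10108446 107.91952096]
0.076 [317.627864   101.60659171]
```

View pics/w4.png

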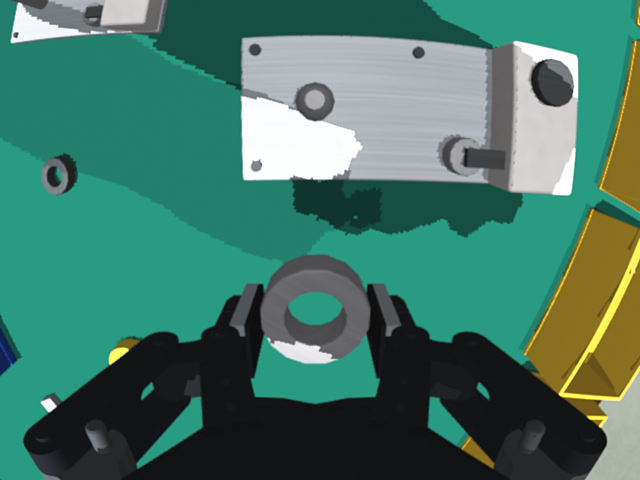

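Wrist picture: the ring is held with its centre at about (315,310), and the spindle tip is at (315,99.5) against a predicted (317.6,101.6). The two views agree to about 2 mm, which is inside the taper's 7 mm capture. I'll lower with force guarding and lateral compliance.

```bash
cat >> h.py <<'E'
def lower(x,y,z0,z1,f0,step=.003,v=.05,fmax=15,stop=6,near=.006):
    """guarded descent, yielding sideways to contact force; stops on seating force near z1"""
    from workcell import move_linear,read_wrist_force,read_tool_pos
    z=z0;log=[]
    while True:
        z-=step; move_linear([x,y,z],v); f=np.array(read_wrist_force())-f0; log.append((round(z,4),*f.round(1)))
        x,y=np.array([x,y])+np.clip(2e-4*f[:2]*(np.hypot(*f[:2])>2.5),-.0015,.0015)
        if (f[2]>stop and z<z1+near) or f[2]>fmax or z<z1-.006: break
    print(log); print("xy",round(x,4),round(y,4),np.round(read_tool_pos(),4)); return x,y,z
E
python3 - <<'E'
from h import *
from workcell import *
th=.297; s=dict(np.load("w4.npz"))
T=fish(s,(315,99.5),.076); print("tip by wrist",T)
R=fish(s,(315,290),.138),fish(s,(315,308),.129); print(R)
x,y=(T[:2]+np.array([.5823,-.0121]))/2; print(x,y)
movep([x,y,.075],down(th)); wait(.15); f0=np.array(read_wrist_force()); move_linear([x,y,.05],.08)
r=lower(x,y,.05,-.019,f0); print(read_gripper_width(),read_t())
E
```

```text
tip by wrist [ 0.58074219 -0.0114591   0.076     ]
(array([ 0.60212298, -0.08108659,  0.138     ]), array([ 0.60573564, -0.09294865,  0.129     ]))
0.5815210967856239 -0.01177955200275593
[(0.047, np.float64(-0.8), np.float64(-1.0), np.float64(0.2)), (0.044, np.float64(0.7), np.float64(-1.7), np.float64(0.4)), (0.041, np.float64(-0.3), np.float64(-1.2), np.float64(0.1)), (0.038, np.float64(-0.5), np.float64(-1.1), np.float64(0.3)), (0.035, np.float64(0.2), np.float64(-0.9), np.float64(0.7)), (0.032, np.float64(-0.7), np.float64(-1.1), np.float64(1.4)), (0.029, np.float64(-0.9), np.float64(-0.7), np.float64(0.5)), (0.026, np.float64(0.2), np.float64(-0.9), np.float64(0.4)), (0.023, np.float64(-1.3), np.float64(-1.3), np.float64(0.4)), (0.02, np.float64(-0.1), np.float64(-1.4), np.float64(0.6)), (0.017, np.float64(-0.1), np.float64(-1.4), np.float64(0.7)), (0.014, np.float64(-0.6), np.float64(-1.0), np.float64(1.1)), (0.011, np.float64(-1.1), np.float64(-1.0), np.float64(-0.4)), (0.008, np.float64(-0.8), np.float64(-1.5), np.float64(1.3)), (0.005, np.float64(0.3), np.float64(-0.5), np.float64(0.5)), (0.002, np.float64(-0.0), np.float64(-1.9), np.float64(0.3)), (-0.001, np.float64(0.2), np.float64(-0.7), np.float64(0.3)), (-0.004, np.float64(0.3), np.float64(-1.0), np.float64(0.9)), (-0.007, np.float64(-0.2), np.float64(-1.0), np.float64(1.0)), (-0.01, np.float64(-1.5), np.float64(-2.0), np.float64(1.4)), (-0.013, np.float64(-0.0), np.float64(-2.6), np.float64(0.8)), (-0.016, np.float64(0.8), np.float64(-0.0), np.float64(0.5)), (-0.019, np.float64(-0.6), np.float64(-1.6), np.float64(6.5))]
xy 0.5812 -0.0127 [ 0.5817 -0.0127 -0.0184]
0.042932858321839386 27.2083
```

Seating contact came exactly at the predicted height (-0.019), with small side forces throughout. I'll release, retreat, and measure the roller from the wrist, choosing a closing line square to the direction of the nearby reel.

```bash
python3 - <<'E'
from h import *
from workcell import *
p=read_tool_pos(); set_gripper(.062,30); move_linear([p[0],p[1],.075],.2)
S=dict(np.load("scene0.npz")); r=np.array([.638,.2637]); reel=plane(S,(518,318),.03)[:2]; d=reel-r; th=np.arctan2(d[1],d[0])-np.pi/2; print("reel",reel,np.hypot(*d),"yaw",th)
u=np.array([-np.sin(th),np.cos(th)]); q=r-.07*u
movep([*q,.09],down(th)); wait(.15)
s=snapshot("wrist"); np.savez("w5.npz",**s); cv2.imwrite("pics/w5.png",s["frame"][:,:,::-1])
c=s["R"]@np.array([*r,.01])+s["t"]; k=np.hypot(c[0],c[1]); pp=s["mtx"][:2,2]+s["mtx"][0,0]*np.arctan2(k,c[2])*c[:2]/k
hsv=cv2.cvtColor(s["frame"],cv2.COLOR_RGB2HSV); m=((hsv[...,1]<60)&(hsv[...,2]>60)).astype(np.uint8)
g=np.zeros_like(m); cv2.circle(g,tuple(int(v) for v in pp),60,1,-1); m&=g
cs,_=cv2.findContours(m,cv2.RETR_EXTERNAL,cv2.CHAIN_APPROX_NONE); cc=max(cs,key=cv2.contourArea); e=cv2.minEnclosingCircle(cc)
print(pp,e,fish(s,e[0],.01),read_t(),th)
E
```

```text
reel [0.66321313 0.42985453] 0.1680566275833723 yaw -0.1505961502806903
[315.97021081 127.44690502] ((314.1390380859375, 127.10824584960938), 42.91215133666992) [0.6368141 0.2641153 0.01     ] 29.2083 -0.1505961502806903
```

View pics/w5.png

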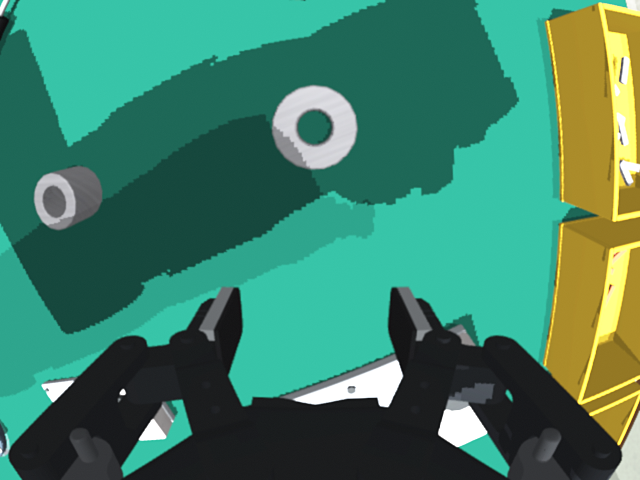

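Wrist picture: the roller is at (314,127), giving (0.637, 0.264), which agrees with the scene camera within 1 mm. The reel edge is 93 mm away, so both squeeze directions are clear. I'll grip in both directions, carry and lower.

```bash
python3 - <<'E'
from h import *
from workcell import *
x,y=.6372,.264; th=-.1506; z=-.033; q1,q2=down(th),down(th+np.pi/2)
set_gripper(.076,30); movep([x,y,.03],q1); move_linear([x,y,z],.1); f0=np.array(read_wrist_force())
set_gripper(.04,30); w=read_gripper_width(); print("w1",w,read_grip_force(),(np.array(read_wrist_force())-f0).round(1))
if not .052<w<.059: raise SystemExit("no grip")
set_gripper(.076); move_linear([x,y,-.002],.12); movep([x,y,-.002],q2); move_linear([x,y,z],.1)
set_gripper(.04,35); w=read_gripper_width(); print("w2",w,read_grip_force(),read_t())
if not .052<w<.059: raise SystemExit("no grip")
move_linear([x,y,.08],.2); print(read_gripper_width(),read_wrist_force())
sx,sy=.5814,-.0122
movep([sx,sy,.08],q2); wait(.15); f0=np.array(read_wrist_force()); move_linear([sx,sy,.05],.08); print(read_t(),read_gripper_width())
lower(sx,sy,.05,-.003,f0); print(read_gripper_width(),read_t())
E
```

```text
w1 0.05397412918219494 31.815603096038103 [-0.7 -1.8  5.2]
w2 0.05561632831346098 37.21576536074281 34.025
0.05538655523734686 [-0.09065802  0.18455488 -2.20255853]
36.5083 0.05513792733506958
[(0.047, np.float64(0.3), np.float64(0.2), np.float64(0.9)), (0.044, np.float64(-0.0), np.float64(0.3), np.float64(-0.3)), (0.041, np.float64(0.2), np.float64(0.4), np.float64(1.4)), (0.038, np.float64(0.7), np.float64(-0.5), np.float64(0.8)), (0.035, np.float64(0.5), np.float64(-0.2), np.float64(0.6)), (0.032, np.float64(-0.9), np.float64(-0.3), np.float64(0.4)), (0.029, np.float64(-0.7), np.float64(0.8), np.float64(0.1)), (0.026, np.float64(0.3), np.float64(0.4), np.float64(0.4)), (0.023, np.float64(0.4), np.float64(0.3), np.float64(1.1)), (0.02, np.float64(-0.3), np.float64(0.1), np.float64(0.1)), (0.017, np.float64(0.3), np.float64(-0.2), np.float64(-0.3)), (0.014, np.float64(0.1), np.float64(-0.1), np.float64(0.8)), (0.011, np.float64(0.8), np.float64(0.2), np.float64(-0.0)), (0.008, np.float64(0.5), np.float64(0.5), np.float64(0.0)), (0.005, np.float64(0.1), np.float64(-0.1), np.float64(-0.4)), (0.002, np.float64(0.7), np.float64(0.3), np.float64(0.8)), (-0.001, np.float64(1.2), np.float64(0.2), np.float64(-0.1)), (-0.004, np.float64(-4.2), np.float64(-0.7), np.float64(16.4))]
xy 0.5806 -0.0123 [ 0.582  -0.0123 -0.0023]
0.055785009636162224 41.0083
```

The roller seated within 1 mm of the expected height. I'll release, retreat and take one last look.

```bash
python3 - <<'E'
from h import *
from workcell import *
p=read_tool_pos(); move_linear([.5814,-.0122,-.0028],.02); print(read_wrist_force()); set_gripper(.076); move_linear([.5814,-.0122,.09],.15)
movep([.49,-.05,.13],read_orientation()); wait(.2)
w=snapshot("wrist")["frame"][:,:,::-1]; f=snapshot("side"); g=f["frame"][:,:,::-1]; a=snapshot("scene")["frame"][:,:,::-1]
cv2.imwrite("pics/fin.png",np.vstack([np.hstack([cv2.resize(g[195:285,330:450],(400,300),interpolation=cv2.INTER_CUBIC),cv2.resize(a[270:360,260:380],(400,300),interpolation=cv2.INTER_CUBIC)]),np.hstack([cv2.resize(w,(400,300)),cv2.resize(a,(400,300))])]))
print(read_t())
E
```

```text
[-1.3729538  -0.06316838  7.32364886]
43.225
```

View pics/fin.png

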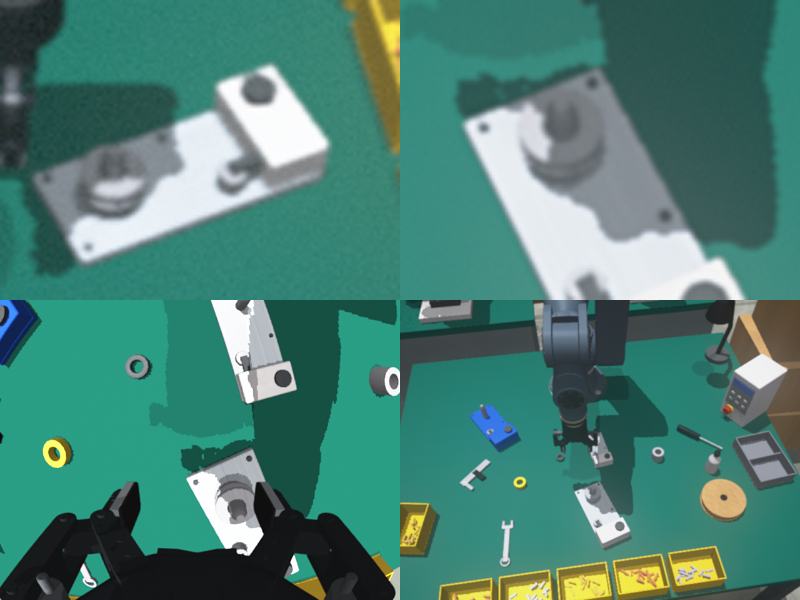

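The final views show both rings stacked flat on the spindle, with the spindle standing above the roller at crop (115,180) in the side view and (562,130) in the scene view. The sleeve, nut, yellow ring and bystanders haven't moved, and the gripper is clear.

```bash
python3 -c "
from workcell import *
print(read_t(), close_job())"
```

```text
the job is handed in; nothing more can be done
43.225 None
```

The spacer is fully home on the large aluminium feeder's plate and the roller sits flat on top of it; both rings were lowered under control and released, nothing else was moved, and I handed the job in at 43.2 s.

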